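# Walk the walnut paint chest into its taped place

### The job

The dark walnut paint chest with the red band is too wide to grasp, so walk it forward, flat on the table, into the masking-tape corners ahead of it by pushing alternate ends of its back long side (the one towards the robot): first swing the red-banded end about half of the way, then the plain end the whole way so that it leads, then bring the red-banded end up level. Leave the chest centred in the tape corners and square with them, and do not shift the pale pine box.

Things in the scene. Friction and masses are not known exactly. Their poses are not given: they have to be found in the camera images.
- chest: loose walnut paint chest, a closed box 100 mm deep (x), 190 long (y), 65 high, 0.85 kg, with a brass latch plate on its -x long side (towards the robot) and a red band round its +y end. Origin: centre of its underside; x points ahead to the tape. Rubber feet 6 mm high, 11 mm in from each corner: pushed near one end (3 to 9 N), it turns about the feet of the other end
- red_end (a point): centre of the chest's red-banded end face: 95 mm along +y from the chest's origin, 32.5 mm above its underside
- plain_end (a point): centre of the chest's plain end face: 95 mm along -y from the chest's origin, 32.5 mm above its underside
- bay: the chest's place: four flat L-shaped corners of cream masking tape on the kraft-paper table, inside 140 mm (x) by 230 mm (y), nothing to bump into. Origin: their centre, on the table; x points ahead, away from the robot, y to the left along its long side, as the chest should stand. At the start the chest is 100 to 120 mm short of it along x
- pine_box: bystander: pale pine box with a blue band, 95 x 170 x 60 mm high, loose, in the other lane beside the chest, to be left alone. Origin: centre of its underside

How it is judged:
On the way, in this order (a step that is already met when the one before it is completed fails the run):
1. the red-banded end leads: in the bay's frame it is less than 75 mm short of x = 0, the plain end still more than 75 mm short, and the chest is turned over 7 degrees from the bay (x of red_end in the frame of bay above -0.075 m and x of plain_end in the frame of bay below -0.075 m and angle between the x axis of chest and the x axis of bay, either way round above 0.12 rad), for 0.2 s.
2. the plain end leads: in the bay's frame it is less than 30 mm short of x = 0, the red-banded end still more than 30 mm short, and the chest is turned over 7 degrees from the bay (x of plain_end in the frame of bay above -0.03 m and x of red_end in the frame of bay below -0.03 m and angle between the x axis of chest and the x axis of bay, either way round above 0.12 rad), for 0.2 s.
At the end, for the whole second after the job is handed in: the chest stands flat and at rest in the tape corners, its centre within 20 mm of the bay's centre along each of the bay's x and y and its sides within 10 degrees of the bay's; the pine box is within 15 mm of where it was (x of chest in the frame of bay between -0.02 and 0.02 m and y of chest in the frame of bay between -0.02 and 0.02 m and angle between the x axis of chest and the x axis of bay, either way round below 0.175 rad and height (world z) of chest below 0.005 m and angle between chest's own z axis and vertical below 0.05 rad and linear speed of chest below 0.01 m/s and distance of pine_box from where it was at the start of the episode below 0.015 m); the robot touches nothing.
It fails at once if the chest is lifted off the table (more than 15 mm) or tipped (more than 12 degrees) (height (world z) of chest above 0.015 m or angle between chest's own z axis and vertical above 0.21 rad).
It fails at once if the pine box is shifted by more than 15 mm (distance of pine_box from where it was at the start of the episode above 0.015 m).
It also fails if it takes over 58 s, if anything falls off the work surface, if the arm or the gripper's body presses on something with over 40 N, if the wrist force passes 120 N, or if a joint passes its speed limit or range.

### The arm

A 7-joint arm with a two-finger parallel gripper is mounted at the origin on the work surface. World frame = base frame: x ahead of the robot, y to its left, z up, the work surface at z = 0. Lengths are in m, angles in rad, forces in N, time in s.
With the tool pointing down it reaches from about 0.425 to 0.925 m from the base axis. Payload 6.8 kg.
Tool frame: the origin (TCP) lies where the fingers leave the gripper's body, on its centre line; the fingertips stand 73 mm ahead of it and the grasp point (between the pads) lies 54 mm ahead of it; z points along the fingers, y is the line along which they close (so a half turn about z gives the same grasp; the last joint's range is limited). The gripper opens to 85 mm and grips with 20 to 120 N. Pads are 22 mm wide; open, the fingers measure 114 mm over their backs; the gripper's body (76 mm by 85 mm) begins 54 mm behind the grasp point. The pads swing forward as they close: fully open they stand 13 mm farther back than shut.
Start: joints at [1.005, 0.477, 0.022, 1.555, -0.011, 1.109, -0.083], TCP at [0.298, -0.606, 0.304] pointing down, gripper open.
Joint ranges: [-2.96, 2.96], [-0.34, 2.1], [-1.41, 1.46], [0.24, 2.44], [-1.37, 4.51], [0.17, 1.92], [-2.96, 2.96]. Speed limits (rad/s): [2.39, 2.39, 3.14, 3.14, 3.14, 3.14, 3.14].

### API

Orientations are given as a rotation vector (axis times angle).
In Python, from bench import r, imaging gives the robot as it stands (r), with the cameras (imaging).
- The arm moves only by the shell command python3 drive.py FILE [OPENING] [FORCE], which reads ROWS from the file FILE. ROWS is a JSON object whose key "plan" holds a list of rows, 1 to 5 of them, each of 6 numbers: dx, dy, dz in m, then a rotation vector rx, ry, rz in rad; each row is the pose to reach, as a shift and turn from the pose commanded when the command began, along the tool's axes at that moment; what a row does not reach only later rows make up. A row lasts 1/10 s, in which the tool goes at most 0.05 m and 0.15 rad, less where a joint would pass 70% of its speed; a pose out of reach is approached as far as the arm can. OPENING is the finger opening in m, set as the command begins (- or left out keeps the last). The fingers move at their own pace and stop on an object; FORCE is the grip in N (left out, the last holds). Time passes only in rows, so rows that do not move let the fingers close. It prints the time, the measured TCP pose, the force, the opening and the grip force at its end. Input that does not fit is refused with a message, and nothing moves.
- r.get_obs(): the state, without advancing time (a new reading comes with each control period).
- imaging.grab_frame(name): name is "scene" or "top" or "wrist"; returns (picture, depth): 384x512x3 uint8, blue, green, red; 384x512 float32, m along the optical axis (not along the pixel's ray), 0 where there is no reading.
- imaging.camera_info(name): a dict with "camera_matrix" (3x3 intrinsics, pixels), "R" (3x3) and "t" (3): a world point X has camera coordinates R X + t. Camera axes: x right, y down, z forward; pixel columns grow to the right and rows downward; lengths in m; the calibration is good to about 2 mm. The wrist camera is an equidistant fisheye: a pixel r from the principal point sees the ray r / f radians off the axis. A picture is of the moment at which its call begins: read the wrist's pose just before it. camera_info takes no time and is no camera call; for the wrist camera it gives the pose at the moment of the call.
- r.hand_in(): hands the job in; it is judged then, once.
The state is a dict: "clock": time; "joints": joint angles; "qvel": joint speeds; "tau": joint torques, N m; "tcp_pos": TCP position; "orientation": TCP orientation; "contact_force": force on the tool from outside, world axes, zero at the start; "moment": the same for the moment, N m; "grip_width": finger opening in m; "gripper_force": force on a finger pad.
Only numpy, scipy, OpenCV 4.12 (cv2) and the standard library are available. Lean on these libraries where they do the work, as an engineer would, in place of code of your own. Each camera call takes 0.05 s, during which the arm holds its last target. There are 200 camera calls.

## Working session

There is one attempt and no reset: what is moved stays moved. The work goes in short steps, Python scripts to look and compute and a shell command to move; the robot and the scene stay as the last step left them, time stands still between calls to the robot, and variables do not carry over. Pictures are saved under pics/ and viewed, at most 10 in all, crops included, and the job is handed in when it is done.

```bash
ls; mkdir -p pics; python3 - <<'E'
from bench import r, imaging
import cv2,numpy as np
o=r.get_obs();print(o['tcp_pos'],o['orientation'],o['clock'])
for n in("scene","top"):
    p,d=imaging.grab_frame(n);cv2.imwrite(f'pics/{n}0.png',p);np.save(f'pics/{n}0.npy',d)
    c=imaging.camera_info(n);print(n,c)
E
```

```text
bench.py
drive.py
pics
[ 0.29812456 -0.60509697  0.3029091 ] [-3.05796881e+00 -7.12452445e-01  8.80731006e-04] 0.0
scene {'camera_matrix': array([[375.91889687,   0.        , 259.05260111],
       [  0.        , 375.91889687, 194.96817388],
       [  0.        ,   0.        ,   1.        ]]), 'R': array([[ 0.72665817,  0.68699787, -0.00135386],
       [ 0.39257572, -0.41685469, -0.8198271 ],
       [-0.56378383,  0.59520257, -0.57260955]]), 't': array([-0.39801134, -0.20596642,  1.27914505])}
top {'camera_matrix': array([[385.27512444,   0.        , 257.90246042],
       [  0.        , 385.27512444, 188.96566836],
       [  0.        ,   0.        ,   1.        ]]), 'R': array([[-2.08767513e-02, -9.99781824e-01, -6.82117989e-04],
       [-9.68135737e-01,  2.03862299e-02, -2.49594865e-01],
       [ 2.49554315e-01, -4.55034712e-03, -9.68350111e-01]]), 't': array([0.0039533 , 0.5660732 , 0.67301385])}
```

View pics/top0.png

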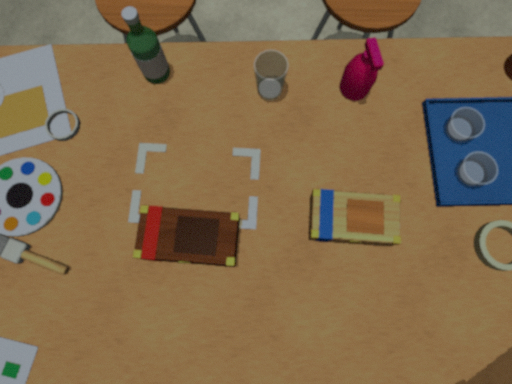

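View pics/scene0.png

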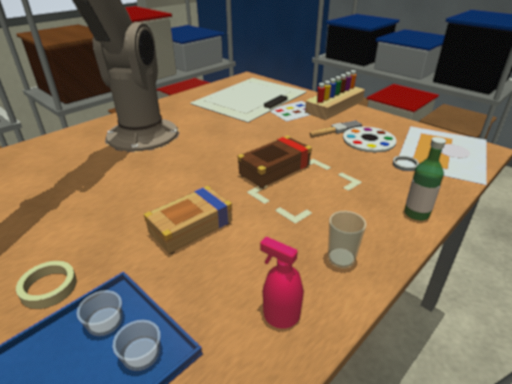

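The top picture shows the chest at about (188,236), with its red band at (152,234). The tape L's have outer corners near (137,146), (260,150), (254,228) and (131,220). The pine box is at (356,217), to the right of the chest (-y).

```bash
cat > h.py <<'E'
from bench import r, imaging
import cv2,numpy as np
def pts(d,c):
    K=c['camera_matrix'];v,u=np.mgrid[:384,:512]
    P=np.stack([(u-K[0,2])/K[0,0]*d,(v-K[1,2])/K[1,1]*d,d],-1)
    return (P-c['t'])@c['R']
def ray(uv,c,z):
    K=c['camera_matrix'];uv=np.asarray(uv,float).reshape(-1,2)
    D=np.c_[(uv-K[:2,2])/K[0,0],np.ones(len(uv))]@c['R'];C=-c['R'].T@c['t']
    return (C+D*((z-C[2])/D[:,2])[:,None])[:,:2]
def boxes(p,d,c,n='top'):
    """top faces: from depth points 45..80 mm high; returns dict"""
    W=pts(d,c);hsv=cv2.cvtColor(p,cv2.COLOR_BGR2HSV)
    m=((W[...,2]>.045)&(W[...,2]<.08)&(d>0)&(W[...,0]>.35)&(W[...,0]<.85)&(abs(W[...,1])<.5)).astype(np.uint8)
    m=cv2.morphologyEx(m,cv2.MORPH_OPEN,np.ones((5,5)))
    k,l,s,cc=cv2.connectedComponentsWithStats(m)
    out=[]
    for i in range(1,k):
        if s[i,4]<1500: continue
        q=W[l==i];z=np.median(q[:,2])
        f=q[abs(q[:,2]-z)<.006]
        rc=cv2.minAreaRect((f[:,:2]*1000).astype(np.float32))
        b=cv2.boxPoints(rc)/1000;e=[b[1]-b[0],b[2]-b[1]];e=e[np.argmax([np.linalg.norm(x) for x in e])]
        e=e/np.linalg.norm(e)
        if e[1]<0:e=-e
        H=hsv[l==i];red=((H[:,0]<6)|(H[:,0]>174))&(H[:,1]>170)&(H[:,2]>90)
        out.append(dict(c=np.array(rc[0])/1000,size=sorted(np.round(rc[1])),yaw=np.arctan2(-e[0],e[1]),z=z,red=q[red][:,:2].mean(0) if red.sum()>30 else None))
    return out
def look(name=None):
    p,d=imaging.grab_frame('top');c=imaging.camera_info('top')
    if name: cv2.imwrite(f'pics/{name}.png',p)
    return boxes(p,d,c)
E
python3 - <<'E'
from h import *
c=imaging.camera_info('top');p=cv2.imread('pics/top0.png');d=np.load('pics/top0.npy')
for b in boxes(p,d,c):print(b)
cs=imaging.camera_info('scene');
print('scene');
for b in boxes(cv2.imread('pics/scene0.png'),np.load('pics/scene0.npy'),cs):print(b)
for n,c,reg in(('top',c,(slice(135,240),slice(120,270))),('scene',cs,(slice(150,230),slice(235,370)))):
    p=cv2.imread(f'pics/{n}0.png');h=cv2.cvtColor(p,cv2.COLOR_BGR2HSV)
    m=np.zeros((384,512),np.uint8);m[reg]=((h[...,1]<95)&(h[...,2]>135))[reg]
    k,l,s,cc=cv2.connectedComponentsWithStats(m)
    W=pts(np.load(f'pics/{n}0.npy'),c)
    for i in range(1,k):
        if s[i,4]<25:continue
        v,u=np.nonzero(l==i);g=ray(np.c_[u,v],c,0)
        rc=cv2.boxPoints(cv2.minAreaRect((g*1000).astype(np.float32)))
        print(n,s[i],'z',np.median(W[l==i][:,2]).round(4),'x',(g[:,0].min()*1000).round(),(g[:,0].max()*1000).round(),'y',(g[:,1].min()*1000).round(),(g[:,1].max()*1000).round(),rc.round().tolist())
p=cv2.imread('pics/top0.png')[120:280,110:420];cv2.imwrite('pics/crop.png',cv2.resize(p,None,fx=2.5,fy=2.5,interpolation=2))
E
```

```text
{'c': array([ 0.51306677, -0.19512067]), 'size': [np.float64(98.0), np.float64(170.0)], 'yaw': np.float32(-0.10174809), 'z': np.float64(0.06048202438877265), 'red': None}
{'c': array([0.48300375, 0.13076976]), 'size': [np.float64(102.0), np.float64(191.0)], 'yaw': np.float32(-0.10153423), 'z': np.float64(0.06563620828385447), 'red': array([0.48694193, 0.19564609])}
scene
{'c': array([0.4850892 , 0.13078842]), 'size': [np.float64(107.0), np.float64(193.0)], 'yaw': np.float32(-0.09317341), 'z': np.float64(0.06535147163613489), 'red': array([0.50502871, 0.19257254])}
{'c': array([ 0.51720587, -0.19576321]), 'size': [np.float64(100.0), np.float64(171.0)], 'yaw': np.float32(-0.08654175), 'z': np.float64(0.060652792959721494), 'red': None}
top [134 142  33  32 482] z 0.0011 x 625.0 696.0 y 191.0 257.0 [[621.0, 195.0], [693.0, 189.0], [698.0, 252.0], [626.0, 258.0]]
top [232 147  29  33 478] z 0.0009 x 607.0 680.0 y -15.0 46.0 [[606.0, -13.0], [679.0, -15.0], [681.0, 46.0], [608.0, 48.0]]
top [128 189  14  35 332] z 0.0011 x 517.0 590.0 y 240.0 264.0 [[516.0, 244.0], [589.0, 239.0], [591.0, 261.0], [518.0, 266.0]]
top [241 196  18  34 388] z 0.0009 x 499.0 570.0 y -8.0 28.0 [[496.0, -2.0], [568.0, -12.0], [573.0, 19.0], [501.0, 30.0]]
scene [310 159  21  11  96] z 0.0013 x 521.0 591.0 y 232.0 264.0 [[520.0, 263.0], [525.0, 230.0], [593.0, 241.0], [587.0, 274.0]]
scene [339 173  22  17 167] z 0.0013 x 628.0 699.0 y 191.0 256.0 [[626.0, 246.0], [684.0, 188.0], [721.0, 224.0], [663.0, 282.0]]
scene [247 187  22  17 153] z 0.0013 x 501.0 573.0 y -6.0 35.0 [[500.0, -1.0], [572.0, -8.0], [576.0, 28.0], [503.0, 35.0]]
scene [276 207  35  16 241] z 0.0011 x 608.0 682.0 y -15.0 47.0 [[608.0, -10.0], [679.0, -16.0], [683.0, 47.0], [612.0, 52.0]]
scene [329 211  37  19 492] z 0.0861 x 723.0 808.0 y 34.0 116.0 [[705.0, 75.0], [752.0, 26.0], [814.0, 84.0], [767.0, 134.0]]
```

View pics/crop.png

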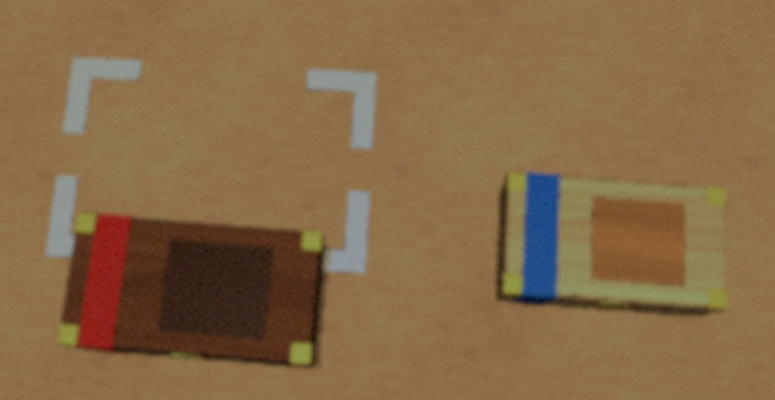

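The crop confirms all four tape corners are visible apart from the foot of the near-left L. The chest's back side faces down in the picture.

```bash
python3 - <<'E'
from h import *
for n,reg in(('top',(slice(135,240),slice(120,270))),('scene',(slice(150,230),slice(235,370)))):
    c=imaging.camera_info(n);p=cv2.imread(f'pics/{n}0.png');h=cv2.cvtColor(p,cv2.COLOR_BGR2HSV)
    W=pts(np.load(f'pics/{n}0.npy'),c)
    m=np.zeros((384,512),np.uint8);m[reg]=((h[...,1]<95)&(h[...,2]>135)&(W[...,2]<.01))[reg]
    k,l,s,_=cv2.connectedComponentsWithStats(m)
    m=np.isin(l,[i for i in range(1,k) if s[i,4]>60]);v,u=np.nonzero(m)
    g=ray(np.c_[u,v],c,0);rc=cv2.minAreaRect((g*1000).astype(np.float32))
    b=cv2.boxPoints(rc)/1000;e=b-np.roll(b,1,0);e=e[np.argmax(np.linalg.norm(e,axis=1))];e=e*np.sign(e[1])
    print(n,rc,'yaw',np.arctan2(-e[0],e[1]))
g=ray([(140,143.2),(260,148.8),(256,228.8),(128.8,222.8)],imaging.camera_info('top'),0);print(g,g.mean(0))
o=r.get_obs();R=cv2.Rodrigues(np.array(o['orientation']))[0];print(R.round(3))
E
```

```text
top ((597.5947875976562, 124.51428985595703), (270.3157958984375, 180.01893615722656), 85.65951538085938) yaw -0.075756
scene ((600.143310546875, 125.61268615722656), (269.9258728027344, 178.87509155273438), 85.55994415283203) yaw -0.07749366
[[ 0.69360465  0.2481083 ]
 [ 0.67501331 -0.01472353]
 [ 0.49946406 -0.00253561]
 [ 0.51755683  0.26160781]] [0.59640971 0.12311424]
[[ 0.897  0.442 -0.001]
 [ 0.442 -0.897  0.001]
 [-0.    -0.002 -1.   ]]
```

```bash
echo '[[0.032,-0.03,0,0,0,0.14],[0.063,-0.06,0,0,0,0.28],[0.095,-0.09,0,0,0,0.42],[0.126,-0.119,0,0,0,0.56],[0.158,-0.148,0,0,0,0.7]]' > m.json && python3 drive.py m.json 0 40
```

```text
refused: ROWS must be an object with the rows under "plan". Nothing was moved.
```

I used the wrong layout. The manual says an object with the rows under "plan"; once more.

```bash
echo '{"plan":[[0.032,-0.03,0,0,0,0.14],[0.063,-0.06,0,0,0,0.28],[0.095,-0.09,0,0,0,0.42],[0.126,-0.119,0,0,0,0.56],[0.158,-0.148,0,0,0,0.7]]}' > m.json && python3 drive.py m.json 0 40
echo '{"plan":[[0.005,-0.043,0,0,0,0],[0.01,-0.086,0,0,0,0],[0.015,-0.129,0,0,0,0],[0.02,-0.172,0,0,0,0],[0.025,-0.215,0,0,0,0]]}' > m.json && python3 drive.py m.json
```

```text
clock: 0.6
tcp_pos: [0.3748, -0.4011, 0.3036]
orientation: [-3.117, 0.389, 0.001]
contact_force: [1.3, -0.2, 0.2]
grip_width: 0.0123
gripper_force: 0.0
clock: 1.1
tcp_pos: [0.4506, -0.1984, 0.3038]
orientation: [3.119, -0.38, -0.0]
contact_force: [0.7, -0.2, 0.4]
grip_width: -0.0
gripper_force: 0.0
```

```bash
echo '{"plan":[[-0.015,-0.042,0,0,0,0],[-0.03,-0.084,0,0,0,0],[-0.045,-0.126,0,0,0,0],[-0.06,-0.168,0,0,0,0],[-0.075,-0.21,0,0,0,0]]}' > m.json && python3 drive.py m.json
echo '{"plan":[[-0.014,-0.039,0,0,0,0],[-0.028,-0.078,0.01,0,0,0],[-0.042,-0.117,0.04,0,0,0],[-0.056,-0.156,0.07,0,0,0],[-0.07,-0.192,0.1,0,0,0]]}' > m.json && python3 drive.py m.json
python3 - <<'E'
from h import *
for b in look():print(b)
E
```

```text
clock: 1.6
tcp_pos: [0.4273, 0.0233, 0.3038]
orientation: [3.118, -0.38, 0.0]
contact_force: [1.3, 0.4, 0.2]
grip_width: 0.0001
gripper_force: 0.0
clock: 2.1
tcp_pos: [0.406, 0.2255, 0.2038]
orientation: [-3.118, 0.38, -0.001]
contact_force: [0.3, -0.5, 0.2]
grip_width: -0.0
gripper_force: 0.0
{'c': array([ 0.51317828, -0.19533084]), 'size': [np.float64(97.0), np.float64(172.0)], 'yaw': np.float32(-0.098487124), 'z': np.float64(0.06051332782030826), 'red': None}
{'c': array([0.48277994, 0.13040074]), 'size': [np.float64(102.0), np.float64(191.0)], 'yaw': np.float32(-0.10182156), 'z': np.float64(0.06568324792645015), 'red': array([0.4870505 , 0.19550883])}
```

```bash
echo '{"plan":[[0,0,0.035,0,0,0],[0,0,0.07,0,0,0],[0,0,0.104,0,0,0]]}' > m.json && python3 drive.py m.json
echo '{"plan":[[0.009,-0.002,0,0,0,0],[0.018,-0.004,0,0,0,0],[0.025,-0.006,0,0,0,0],[0.031,-0.008,0,0,0,0],[0.037,-0.009,0,0,0,0]]}' > m.json && python3 drive.py m.json
echo '{"plan":[[0.006,-0.0015,0,0,0,0],[0.012,-0.003,0,0,0,0],[0.018,-0.0045,0,0,0,0],[0.024,-0.006,0,0,0,0],[0.03,-0.0075,0,0,0,0]]}' > m.json && python3 drive.py m.json
python3 - <<'E'
from h import *
for b in look('push1'):print(b)
E
```

```text
clock: 2.45
tcp_pos: [0.4062, 0.2238, 0.0994]
orientation: [-3.119, 0.379, 0.0]
contact_force: [0.7, -0.1, -0.1]
grip_width: 0.0
gripper_force: 0.0
clock: 2.95
tcp_pos: [0.4442, 0.2247, 0.102]
orientation: [-3.118, 0.378, 0.0]
contact_force: [-8.4, 2.9, 8.0]
grip_width: 0.0001
gripper_force: 4.5
clock: 3.45
tcp_pos: [0.4746, 0.2248, 0.102]
orientation: [-3.118, 0.378, 0.002]
contact_force: [-7.8, 2.4, 5.7]
grip_width: -0.0002
gripper_force: 3.8
{'c': array([0.50499771, 0.12458445]), 'size': [np.float64(101.0), np.float64(191.0)], 'yaw': np.float32(-0.3312138), 'z': np.float64(0.06563707992628919), 'red': array([0.52687993, 0.18600088])}
{'c': array([ 0.51330914, -0.19513802]), 'size': [np.float64(97.0), np.float64(171.0)], 'yaw': np.float32(-0.09819902), 'z': np.float64(0.06042754827240823), 'red': None}
```

View pics/push1.png

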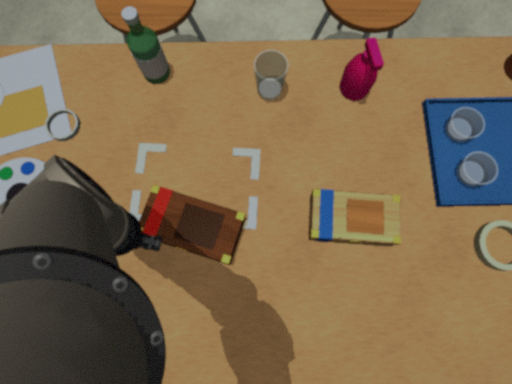

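The picture shows the chest's red end, at (158,205), swung ahead and the fingers behind it at (148,242). The red end is about 70 mm short, so I'll push it slightly more and back off.

```bash
echo '{"plan":[[0.006,-0.0015,0,0,0,0],[0.012,-0.003,0,0,0,0],[0.013,-0.003,0,0,0,0]]}' > m.json && python3 drive.py m.json
echo '{"plan":[[-0.01,0.002,0,0,0,0],[-0.03,0,-0.0,0,0,0],[-0.045,0,-0.04,0,0,0],[-0.05,0,-0.08,0,0,0],[-0.05,0,-0.1,0,0,0]]}' > m.json && python3 drive.py m.json
cat >> h.py <<'E'
B=np.array([.599,.125]);BY=-.0765
def rep(name=None):
    for b in look(name):
        if b['size'][1]<180: print('pine',b['c'],b['yaw'],b['size']);continue
        c,s=np.cos(BY),np.sin(BY);d=b['c']-B;x=c*d[0]+s*d[1];y=-s*d[0]+c*d[1];a=b['yaw']-BY
        print('chest',b['c'],b['yaw'],b['size'],'bay xy',x.round(4),y.round(4),'ang',round(a,3),'red x',round(x-.095*np.sin(a),4),'plain x',round(x+.095*np.sin(a),4))
        cy,sy=np.cos(b['yaw']),np.sin(b['yaw']);R=np.array([[cy,-sy],[sy,cy]])
        for L in (-.075,-.06,-.05,.06,.075):print(L,'back contact',(b['c']+R@[-.05,L]).round(4))
    o=r.get_obs();T=cv2.Rodrigues(np.array(o['orientation']))[0];print('tcp',o['tcp_pos'].round(4),'toolx',T[:,0].round(3),'tooly',T[:,1].round(3),'yaw',np.arctan2(T[1,0],T[0,0]).round(3),o['clock'])
E
python3 -c "
from h import *
rep()"
```

```text
clock: 3.8
tcp_pos: [0.4889, 0.2244, 0.1018]
orientation: [-3.117, 0.379, -0.001]
contact_force: [-5.6, 2.5, 5.1]
grip_width: -0.0
gripper_force: 3.5
clock: 4.3
tcp_pos: [0.4401, 0.2364, 0.204]
orientation: [-3.117, 0.377, -0.006]
contact_force: [0.4, 0.8, 0.4]
grip_width: -0.0003
gripper_force: 0.0
chest [0.51222748 0.12299271] -0.40280953 [np.float64(101.0), np.float64(191.0)] bay xy -0.0864 -0.0086 ang -0.326 red x -0.0559 plain x -0.1168
-0.075 back contact [0.4368 0.0736]
-0.06 back contact [0.4427 0.0874]
-0.05 back contact [0.4466 0.0966]
0.06 back contact [0.4897 0.1978]
0.075 back contact [0.4956 0.2116]
pine [ 0.51338153 -0.19530438] -0.09580035 [np.float64(97.0), np.float64(171.0)]
tcp [0.4416 0.2369 0.2061] toolx [ 0.971 -0.24   0.007] tooly [-0.239 -0.971 -0.005] yaw -0.242 4.35
```

```bash
echo '{"plan":[[0.004,0.04,0,0,0,0.04],[0.008,0.08,0,0,0,0.08],[0.012,0.12,0,0,0,0.12],[0.015,0.151,0,0,0,0.16],[0.015,0.151,0,0,0,0.16]]}' > m.json && python3 drive.py m.json
python3 -c "
from h import *
rep()" | tail -1
```

```text
clock: 4.85
tcp_pos: [0.4173, 0.0806, 0.2005]
orientation: [3.073, -0.639, 0.0]
contact_force: [0.8, 1.0, -1.2]
grip_width: -0.0
gripper_force: 0.0
tcp [0.4181 0.083  0.2008] toolx [ 0.918 -0.396  0.001] tooly [-0.396 -0.918  0.001] yaw -0.407 4.9
```

```bash
echo '{"plan":[[0,0,0.035,0,0,0],[0,0,0.07,0,0,0],[0,0,0.101,0,0,0],[0,0,0.101,0,0,0]]}' > m.json && python3 drive.py m.json
python3 -c "
from h import *
rep()"
```

```text
clock: 5.3
tcp_pos: [0.4166, 0.086, 0.0971]
orientation: [3.077, -0.624, -0.008]
contact_force: [-0.6, -0.1, 0.5]
grip_width: 0.0001
gripper_force: 0.0
chest [0.51245868 0.12295057] -0.40098137 [np.float64(101.0), np.float64(191.0)] bay xy -0.0861 -0.0087 ang -0.324 red x -0.0558 plain x -0.1164
-0.075 back contact [0.4372 0.0734]
-0.06 back contact [0.443  0.0872]
-0.05 back contact [0.4469 0.0964]
0.06 back contact [0.4898 0.1977]
0.075 back contact [0.4957 0.2115]
pine [ 0.51310748 -0.19543143] -0.09578954 [np.float64(97.0), np.float64(172.0)]
tcp [0.4176 0.0862 0.0988] toolx [ 0.921 -0.39  -0.003] tooly [-0.39  -0.921  0.002] yaw -0.4 5.35
```

```bash
echo '{"plan":[[0.01,0,0,0,0,0],[0.018,0.002,0,0,0,-0.05],[0.026,0.004,0,0,0,-0.1],[0.034,0.0065,0,0,0,-0.15],[0.041,0.009,0,0,0,-0.2]]}' > m.json && python3 drive.py m.json
echo '{"plan":[[0.006,0.002,0,0,0,-0.04],[0.013,0.004,0,0,0,-0.08],[0.019,0.006,0,0,0,-0.12],[0.025,0.008,0,0,0,-0.16],[0.0315,0.01,0,0,0,-0.2]]}' > m.json && python3 drive.py m.json
python3 -c "
from h import *
rep()"
```

```text
clock: 5.85
tcp_pos: [0.454, 0.061, 0.1014]
orientation: [-3.125, 0.314, -0.004]
contact_force: [-2.7, 1.8, -1.8]
grip_width: 0.0001
gripper_force: 1.0
clock: 6.35
tcp_pos: [0.4822, 0.0446, 0.1014]
orientation: [3.141, -0.001, 0.002]
contact_force: [-2.5, 1.3, -1.4]
grip_width: 0.0001
gripper_force: 1.2
pine [ 0.51280176 -0.19521191] -0.09829701 [np.float64(97.0), np.float64(172.0)]
tcp [0.4835 0.044  0.1015] toolx [ 1.    -0.     0.003] tooly [-0. -1.  0.] yaw -0.0 6.4
```

```bash
echo '{"plan":[[0.006,0.002,0,0,0,-0.04],[0.012,0.004,0,0,0,-0.08],[0.018,0.006,0,0,0,-0.12],[0.024,0.008,0,0,0,-0.16],[0.029,0.009,0,0,0,-0.2]]}' > m.json && python3 drive.py m.json
sed -i "s/def look(name=None):/def look(name=None,cam='top'):/; s/grab_frame('top');c=imaging.camera_info('top')/grab_frame(cam);c=imaging.camera_info(cam)/; s/def rep(name=None):/def rep(name=None,cam='top'):/; s/in look(name):/in look(name,cam):/" h.py
python3 -c "
from h import *
rep(None,'scene');rep('push2')"
```

```text
clock: 6.9
tcp_pos: [0.51, 0.0351, 0.1011]
orientation: [3.125, 0.31, -0.002]
contact_force: [-5.7, -1.2, 5.1]
grip_width: -0.0001
gripper_force: 3.3
chest [0.55977948 0.1112272 ] 0.09344636 [np.float64(119.0), np.float64(193.0)] bay xy -0.0381 -0.0167 ang 0.17 red x -0.0541 plain x -0.022
-0.075 back contact [0.517  0.0319]
-0.06 back contact [0.5156 0.0468]
-0.05 back contact [0.5147 0.0568]
0.06 back contact [0.5044 0.1663]
0.075 back contact [0.503  0.1812]
pine [ 0.51563745 -0.19461841] -0.10189657 [np.float64(100.0), np.float64(172.0)]
tcp [0.5111 0.0349 0.1011] toolx [0.98  0.198 0.   ] tooly [ 0.198 -0.98   0.001] yaw 0.199 6.95
pine [0.55980243 0.16098273] -1.4600172 [np.float64(93.0), np.float64(103.0)]
pine [ 0.51946057 -0.21011894] -0.10082435 [np.float64(81.0), np.float64(142.0)]
tcp [0.5111 0.035  0.101 ] toolx [0.981 0.195 0.001] tooly [ 0.195 -0.981  0.001] yaw 0.196 7.0
```

View pics/push2.png

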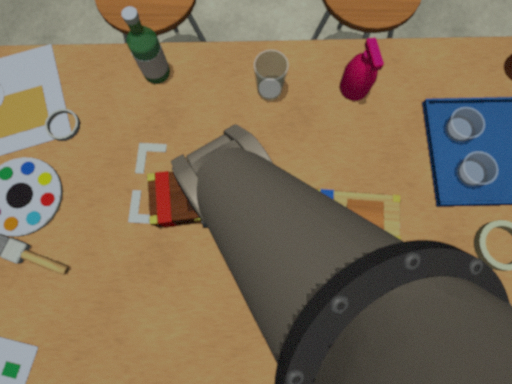

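The picture shows the arm hiding the plain end while the red band shows at (163,197). I'll back off for a clean measurement.

```bash
echo '{"plan":[[-0.015,0,0,0,0,0],[-0.05,0,0,0,0,0],[-0.09,0,0,0,0,0],[-0.09,0.0,-0.04,0,0,0],[-0.09,0.0,-0.08,0,0,0]]}' > m.json && python3 drive.py m.json
python3 -c "
from h import *
rep(None,'scene');rep()"
```

```text
clock: 7.5
tcp_pos: [0.4209, 0.0181, 0.1809]
orientation: [3.126, 0.309, -0.002]
contact_force: [1.7, -0.2, 0.8]
grip_width: 0.0002
gripper_force: 0.0
chest [0.56855707 0.11288448] 0.10410718 [np.float64(103.0), np.float64(194.0)] bay xy -0.0294 -0.0144 ang 0.181 red x -0.0465 plain x -0.0124
-0.075 back contact [0.5266 0.0331]
-0.06 back contact [0.5251 0.048 ]
-0.05 back contact [0.524 0.058]
0.06 back contact [0.5126 0.1674]
0.075 back contact [0.511  0.1823]
pine [ 0.51566449 -0.195634  ] -0.099889845 [np.float64(100.0), np.float64(171.0)]
tcp [0.425  0.0191 0.1869] toolx [0.981 0.196 0.01 ] tooly [ 0.196 -0.981  0.002] yaw 0.197 7.55
chest [0.56425201 0.11207088] 0.09679666 [np.float64(102.0), np.float64(191.0)] bay xy -0.0337 -0.0155 ang 0.173 red x -0.05 plain x -0.0173
-0.075 back contact [0.5217 0.0326]
-0.06 back contact [0.5203 0.0475]
-0.05 back contact [0.5193 0.0575]
0.06 back contact [0.5087 0.167 ]
0.075 back contact [0.5072 0.1819]
pine [ 0.51312292 -0.19516759] -0.09849982 [np.float64(97.0), np.float64(172.0)]
tcp [0.4258 0.0189 0.1851] toolx [0.981 0.195 0.012] tooly [ 0.195 -0.981  0.002] yaw 0.196 7.6
```

```bash
echo '{"plan":[[0.03,0,0.03,0,0,0.05],[0.06,0,0.06,0,0,0.1],[0.06,0,0.084,0,0,0.1],[0.06,0,0.084,0,0,0.1]]}' > m.json && python3 drive.py m.json
echo '{"plan":[[0.012,0,0,0,0,0],[0.023,0,0,0,0,0],[0.029,-0.002,0,0,0,0],[0.035,-0.004,0,0,0,0],[0.041,-0.006,0,0,0,0]]}' > m.json && python3 drive.py m.json
echo '{"plan":[[-0.015,0,0,0,0,0],[-0.05,0,0,0,0,0],[-0.09,0,0,0,0,0],[-0.09,0.0,-0.04,0,0,0],[-0.09,0.0,-0.08,0,0,0]]}' > m.json && python3 drive.py m.json
python3 -c "
from h import *
rep(None,'scene');rep()"
```

```text
clock: 8.0
tcp_pos: [0.4806, 0.0302, 0.0938]
orientation: [-3.138, -0.153, 0.005]
contact_force: [-1.3, -1.0, 0.4]
grip_width: 0.0005
gripper_force: 0.0
clock: 8.5
tcp_pos: [0.5198, 0.0387, 0.0959]
orientation: [3.135, 0.152, -0.006]
contact_force: [-7.9, -3.8, 5.0]
grip_width: 0.0005
gripper_force: 0.0
clock: 9.0
tcp_pos: [0.4298, 0.0312, 0.1763]
orientation: [3.138, 0.155, -0.005]
contact_force: [1.9, 0.2, 0.0]
grip_width: 0.0005
gripper_force: 0.0
chest [0.57501855 0.11486902] 0.13938062 [np.float64(104.0), np.float64(192.0)] bay xy -0.0231 -0.0119 ang 0.216 red x -0.0435 plain x -0.0028
-0.075 back contact [0.5359 0.0336]
-0.06 back contact [0.5338 0.0485]
-0.05 back contact [0.5324 0.0584]
0.06 back contact [0.5172 0.1673]
0.075 back contact [0.5151 0.1822]
pine [ 0.5163595  -0.19490257] -0.09719288 [np.float64(98.0), np.float64(172.0)]
tcp [0.4339 0.0322 0.1824] toolx [0.995 0.099 0.008] tooly [ 0.099 -0.995  0.   ] yaw 0.099 9.05
chest [0.58378455 0.11686861] 0.14651166 [np.float64(79.0), np.float64(191.0)] bay xy -0.0145 -0.0093 ang 0.223 red x -0.0356 plain x 0.0065
-0.075 back contact [0.5453 0.0354]
-0.06 back contact [0.5431 0.0502]
-0.05 back contact [0.5416 0.0601]
0.06 back contact [0.5256 0.1689]
0.075 back contact [0.5234 0.1838]
pine [ 0.51324567 -0.19482257] -0.09650519 [np.float64(97.0), np.float64(171.0)]
tcp [0.4347 0.032  0.1806] toolx [0.995 0.097 0.01 ] tooly [ 0.097 -0.995  0.   ] yaw 0.098 9.1
```

```bash
echo '{"plan":[[0.014,-0.035,0,0,0,0],[0.028,-0.07,0,0,0,0],[0.042,-0.105,0,0,0,0],[0.054,-0.138,0.02,0,0,0],[0.054,-0.138,0.04,0,0,0]]}' > m.json && python3 drive.py m.json
echo '{"plan":[[0,0,0.02,0,0,0],[0,0,0.04,0,0,0],[0.008,0,0.04,0,0,0],[0.016,0,0.04,0,0,0],[0.025,0,0.04,0,0,0]]}' > m.json && python3 drive.py m.json
echo '{"plan":[[0.006,-0.003,0,0,0,0.03],[0.012,-0.006,0,0,0,0.06],[0.019,-0.009,0,0,0,0.09],[0.026,-0.013,0,0,0,0.13],[0.032,-0.017,0,0,0,0.16]]}' > m.json && python3 drive.py m.json
python3 -c "
from h import *
rep(None,'scene');rep()"
```

```text
clock: 9.6
tcp_pos: [0.4738, 0.1802, 0.1366]
orientation: [-3.132, -0.162, -0.008]
contact_force: [0.1, -0.3, -0.1]
grip_width: 0.0003
gripper_force: 0.0
clock: 10.1
tcp_pos: [0.4986, 0.1767, 0.0968]
orientation: [-3.137, -0.153, -0.003]
contact_force: [0.6, 0.6, -0.3]
grip_width: 0.0001
gripper_force: 0.0
clock: 10.6
tcp_pos: [0.5268, 0.1963, 0.0959]
orientation: [3.139, -0.102, -0.002]
contact_force: [-4.6, -1.5, 1.5]
grip_width: 0.0001
gripper_force: 0.0
chest [0.58610504 0.12086768] -0.036583174 [np.float64(111.0), np.float64(194.0)] bay xy -0.0125 -0.0051 ang 0.04 red x -0.0163 plain x -0.0088
-0.075 back contact [0.5334 0.0477]
-0.06 back contact [0.5339 0.0627]
-0.05 back contact [0.5343 0.0727]
0.06 back contact [0.5383 0.1827]
0.075 back contact [0.5389 0.1976]
pine [ 0.51668439 -0.19485147] -0.09919095 [np.float64(98.0), np.float64(172.0)]
tcp [0.5279 0.1976 0.0961] toolx [ 0.998 -0.066  0.001] tooly [-0.066 -0.998 -0.001] yaw -0.066 10.65
chest [0.58733203 0.12075069] -0.03465059 [np.float64(101.0), np.float64(190.0)] bay xy -0.0113 -0.0051 ang 0.042 red x -0.0153 plain x -0.0073
-0.075 back contact [0.5348 0.0475]
-0.06 back contact [0.5353 0.0625]
-0.05 back contact [0.5356 0.0725]
0.06 back contact [0.5394 0.1824]
0.075 back contact [0.54   0.1974]
pine [ 0.51337689 -0.19507011] -0.09517018 [np.float64(97.0), np.float64(171.0)]
tcp [0.5279 0.1976 0.0961] toolx [ 0.998 -0.063  0.001] tooly [-0.063 -0.998 -0.002] yaw -0.063 10.7
```

```bash
echo '{"plan":[[0.006,-0.001,0,0,0,0.02],[0.012,-0.003,0,0,0,0.04],[0.014,-0.003,0,0,0,0.04]]}' > m.json && python3 drive.py m.json
echo '{"plan":[[-0.015,0,0,0,0,0],[-0.04,0,0,0,0,0],[-0.06,0,-0.03,0,0,0],[-0.06,0.0,-0.07,0,0,0],[-0.06,0.0,-0.1,0,0,0]]}' > m.json && python3 drive.py m.json
python3 -c "
from h import *
rep(None,'scene');rep('end')"
```

```text
clock: 11.0
tcp_pos: [0.5408, 0.1996, 0.0959]
orientation: [-3.136, 0.16, 0.001]
contact_force: [-7.3, 1.7, 4.2]
grip_width: 0.0001
gripper_force: 0.0
clock: 11.5
tcp_pos: [0.4819, 0.205, 0.1978]
orientation: [-3.136, 0.159, -0.004]
contact_force: [0.8, 0.5, 0.2]
grip_width: 0.0001
gripper_force: 0.0
chest [0.59810236 0.12072423] -0.10009029 [np.float64(103.0), np.float64(196.0)] bay xy -0.0006 -0.0043 ang -0.024 red x 0.0017 plain x -0.0028
-0.075 back contact [0.5409 0.0511]
-0.06 back contact [0.5424 0.066 ]
-0.05 back contact [0.5434 0.076 ]
0.06 back contact [0.5543 0.1854]
0.075 back contact [0.5558 0.2003]
pine [ 0.51628699 -0.19427222] -0.09869129 [np.float64(99.0), np.float64(173.0)]
tcp [0.4842 0.2062 0.2022] toolx [ 0.995 -0.102  0.009] tooly [-0.101 -0.995 -0.005] yaw -0.102 11.55
chest [0.5948728  0.11966644] -0.10255091 [np.float64(102.0), np.float64(191.0)] bay xy -0.0037 -0.0056 ang -0.026 red x -0.0012 plain x -0.0062
-0.075 back contact [0.5375 0.0502]
-0.06 back contact [0.539  0.0651]
-0.05 back contact [0.54  0.075]
0.06 back contact [0.5513 0.1845]
0.075 back contact [0.5528 0.1994]
pine [ 0.51342029 -0.19511255] -0.09655051 [np.float64(97.0), np.float64(171.0)]
tcp [0.4843 0.2059 0.2002] toolx [ 0.995 -0.102  0.009] tooly [-0.102 -0.995 -0.005] yaw -0.102 11.6
```

View pics/end.png

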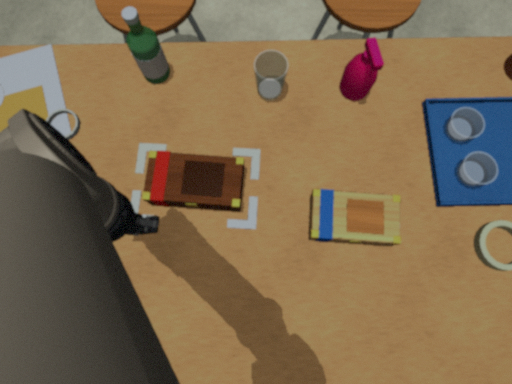

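The chest, centred at (195,181), stands inside the four tape corners and square with them. The pine box at (356,217) has not moved, and the gripper is clear of both.

```bash
echo '{"plan":[[0,0,-0.03,0,0,0],[0,0,-0.03,0,0,0],[0,0,-0.03,0,0,0]]}' > m.json && python3 drive.py m.json; python3 -c "
from bench import r, imaging
print(r.hand_in())"
```

```text
clock: 11.9
tcp_pos: [0.4821, 0.2044, 0.2257]
orientation: [-3.137, 0.161, -0.003]
contact_force: [-0.1, -0.7, 0.0]
grip_width: -0.0003
gripper_force: 0.0
the job is handed in; nothing more can be done
None
```

I walked the chest into the tape corners and handed the job in at about 12 s: by the cameras it is within 6 mm of the bay's centre and 1.5° of square, both swing steps measured as met, and the pine box has not moved; `hand_in()` returned no verdict.

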